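Change over a stock drawer: cartons out to the skid, sleeves in, drawer home

TASK

The open drawer is being changed over to sleeves. Take the cartons out of it and lay them flat, tape side up, on the wooden skid as one interlocking pinwheel layer, closed up and centred on the skid: each carton along its own side of the square, its end against the side of the next one, all going round the same way about an open middle (with only three cartons leave the fourth place empty). Then, with every steel sleeve from the green mat standing upright in the drawer, push the drawer fully home until it drops into its detent, and leave everything else on the bench where it is.

Things in the scene. Friction and masses are not known exactly. Their poses are not given: they have to be found in the camera images.
- drawer (a joint): How far the drawer is open, m: 0 = home on its stop, 0.23 to 0.26 at the start. It slides along the unit's x with about 1.5 N of friction and stays where left. Its last 14 mm pass a sprung roller detent: from 14 to 6 mm open the roller pushes it back out (up to about 8 N); below 6 mm it draws the drawer in by itself and holds it home.
- cab_front (a point): Middle of the front top edge of the blue steel bench-top drawer unit (320 deep x 250 wide x 115 mm high, one drawer, fixed), 115 mm above the bench. z up, x from the unit's front to its back: the drawer opens along -x and is pushed home along +x.
- drawer_floor (a point): Front middle of the drawer's inner floor, where it meets the front panel, 19 mm above the bench; moves with the drawer, axes as cab_front. The floor runs 284 mm along x from here, 210 mm wide (y); side and back walls rise 29 mm above it, the front panel 86 mm; the unit's roof is 88 mm above it. Only what is ahead of the unit's front edge is open from above.
- drawer_face (a point): Point on the outer face of the white drawer front, mid-width, 92 mm above the bench, 13 mm below the panel's top edge; moves with the drawer, axes as cab_front. The front is 246 mm wide, 12 mm thick and flat here; lower down, 44 mm above the bench, a lip pull sticks out 14 mm.
- skid: Slatted wooden skid, 220 x 220 x 30 mm, fixed. Origin: middle of its underside; axes parallel to its edges, deck at z = 0.03. The pinwheel is 149 mm square in the middle of the deck, its open middle 49 mm square. Carton centres (x, y in mm): (-27, -49.5), (27, 49.5) long side along x; (49.5, -27), (-49.5, 27) along y; or all mirrored (x reversed).
- mat: Thin green rubber mat, 200 x 170 x 3 mm, fixed to the bench, on which the sleeves stand. Origin: middle of its underside.
- carton1: Taped cardboard carton, 95 (x) x 50 (y) x 55 mm high, about 0.35 kg, starting in the drawer with its long side roughly along the drawer's slide; there are three or four. Origin: middle of its underside; z up. Absent in some starts (None).
- carton2: Taped cardboard carton, 95 (x) x 50 (y) x 55 mm high, about 0.35 kg, starting in the drawer with its long side roughly along the drawer's slide; there are three or four. Origin: middle of its underside; z up. Absent in some starts (None).
- carton3: Taped cardboard carton, 95 (x) x 50 (y) x 55 mm high, about 0.35 kg, starting in the drawer with its long side roughly along the drawer's slide; there are three or four. Origin: middle of its underside; z up. Absent in some starts (None).
- carton4: Taped cardboard carton, 95 (x) x 50 (y) x 55 mm high, about 0.35 kg, starting in the drawer with its long side roughly along the drawer's slide; there are three or four. Origin: middle of its underside; z up. Absent in some starts (None).
- sleeve1: Machined steel sleeve (plain tube), 56 mm outside, 42 mm inside, 60 mm high, about 0.5 kg, starting upright on the green mat; there are two or three. Origin: centre of its lower end; z along its axis. Absent in some starts (None).
- sleeve2: Machined steel sleeve (plain tube), 56 mm outside, 42 mm inside, 60 mm high, about 0.5 kg, starting upright on the green mat; there are two or three. Origin: centre of its lower end; z along its axis. Absent in some starts (None).
- sleeve3: Machined steel sleeve (plain tube), 56 mm outside, 42 mm inside, 60 mm high, about 0.5 kg, starting upright on the green mat; there are two or three. Origin: centre of its lower end; z along its axis. Absent in some starts (None).
- flange: Steel flange, 90 mm across, 30 mm high, on the bench behind the skid; not part of the job. Origin: underside.
- foam: Black foam block, 120 (x) x 80 (y) x 40 mm high, behind the skid; not part of the job. Origin: underside.
- bush: Brass flanged bush, 60 mm across, 55 mm high, behind the skid; not part of the job. Origin: underside.
- tape: Roll of brown tape, 96 mm across, 48 mm high, lying between the mat and the back bins; not part of the job. Origin: underside.
- spray: Blue bottle, 56 mm across, 160 mm high, at the back; not part of the job. Origin: underside.
- tin: Yellow tin, 68 mm across, 70 mm high, on top of the drawer unit; not part of the job. Origin: underside.
- wrench: Open-ended wrench, 180 mm long (x), up to 40 mm wide, lying nearer the robot than the mat; not part of the job. Origin: underside of its middle.

How it is judged (in metres and radians):
On the way, in this order (a step that is already met when the one before it is completed fails the run):
1. every sleeve stands upright in the drawer and every carton is out of it, with the drawer still open (x of sleeve1 in the frame of drawer_floor between 0.017 and 0.267 m and y of sleeve1 in the frame of drawer_floor between -0.09 and 0.09 m and z of sleeve1 in the frame of drawer_floor between -0.01 and 0.07 m and (angle between sleeve1's own z axis and vertical below 0.12 rad or angle between sleeve1's own z axis and vertical above 3.02 rad) and x of sleeve2 in the frame of drawer_floor between 0.017 and 0.267 m and y of sleeve2 in the frame of drawer_floor between -0.09 and 0.09 m and z of sleeve2 in the frame of drawer_floor between -0.01 and 0.07 m and (angle between sleeve2's own z axis and vertical below 0.12 rad or angle between sleeve2's own z axis and vertical above 3.02 rad) and x of sleeve3 in the frame of drawer_floor between 0.017 and 0.267 m and y of sleeve3 in the frame of drawer_floor between -0.09 and 0.09 m and z of sleeve3 in the frame of drawer_floor between -0.01 and 0.07 m and (angle between sleeve3's own z axis and vertical below 0.12 rad or angle between sleeve3's own z axis and vertical above 3.02 rad) and (x of carton1 in the frame of drawer_floor above 0.31 m or y of carton1 in the frame of drawer_floor above 0.12 m or z of carton1 in the frame of drawer_floor above 0.07 m or x of carton1 in the frame of drawer_floor below -0.03 m or y of carton1 in the frame of drawer_floor below -0.12 m) and (x of carton2 in the frame of drawer_floor above 0.31 m or y of carton2 in the frame of drawer_floor above 0.12 m or z of carton2 in the frame of drawer_floor above 0.07 m or x of carton2 in the frame of drawer_floor below -0.03 m or y of carton2 in the frame of drawer_floor below -0.12 m) and (x of carton3 in the frame of drawer_floor above 0.31 m or y of carton3 in the frame of drawer_floor above 0.12 m or z of carton3 in the frame of drawer_floor above 0.07 m or x of carton3 in the frame of drawer_floor below -0.03 m or y of carton3 in the frame of drawer_floor below -0.12 m) and (x of carton4 in the frame of drawer_floor above 0.31 m or y of carton4 in the frame of drawer_floor above 0.12 m or z of carton4 in the frame of drawer_floor above 0.07 m or x of carton4 in the frame of drawer_floor below -0.03 m or y of carton4 in the frame of drawer_floor below -0.12 m) and value of joint drawer above 0.1 m), for 0.2 s.
2. the drawer is pushed home into its detent (value of joint drawer below 0.003 m), for 0.2 s.
At the end, for the whole second after the job is handed in: Every carton flat and tape up on the skid in a place of its own in one pinwheel (either hand), centre within 14 mm along each skid axis and long side within 0.14 rad; every sleeve upright in the drawer; drawer within 3 mm of its stop; all at rest (((z of carton1 in the frame of skid between 0.022 and 0.038 m and angle between each of carton1, carton2, carton3, carton4's own z axis and vertical below 0.1 rad and ((x of carton1 in the frame of skid between -0.041 and -0.013 m and y of carton1 in the frame of skid between -0.0635 and -0.0355 m and angle between the x axis of carton1 and the x axis of skid, either way round below 0.14 rad) or (x of carton1 in the frame of skid between 0.0355 and 0.0635 m and y of carton1 in the frame of skid between -0.041 and -0.013 m and angle between the x axis of carton1 and the y axis of skid, either way round below 0.14 rad) or (x of carton1 in the frame of skid between 0.013 and 0.041 m and y of carton1 in the frame of skid between 0.0355 and 0.0635 m and angle between the x axis of carton1 and the x axis of skid, either way round below 0.14 rad) or (x of carton1 in the frame of skid between -0.0635 and -0.0355 m and y of carton1 in the frame of skid between 0.013 and 0.041 m and angle between the x axis of carton1 and the y axis of skid, either way round below 0.14 rad)) and z of carton2 in the frame of skid between 0.022 and 0.038 m and ((x of carton2 in the frame of skid between -0.041 and -0.013 m and y of carton2 in the frame of skid between -0.0635 and -0.0355 m and angle between the x axis of carton2 and the x axis of skid, either way round below 0.14 rad) or (x of carton2 in the frame of skid between 0.0355 and 0.0635 m and y of carton2 in the frame of skid between -0.041 and -0.013 m and angle between the x axis of carton2 and the y axis of skid, either way round below 0.14 rad) or (x of carton2 in the frame of skid between 0.013 and 0.041 m and y of carton2 in the frame of skid between 0.0355 and 0.0635 m and angle between the x axis of carton2 and the x axis of skid, either way round below 0.14 rad) or (x of carton2 in the frame of skid between -0.0635 and -0.0355 m and y of carton2 in the frame of skid between 0.013 and 0.041 m and angle between the x axis of carton2 and the y axis of skid, either way round below 0.14 rad)) and z of carton3 in the frame of skid between 0.022 and 0.038 m and ((x of carton3 in the frame of skid between -0.041 and -0.013 m and y of carton3 in the frame of skid between -0.0635 and -0.0355 m and angle between the x axis of carton3 and the x axis of skid, either way round below 0.14 rad) or (x of carton3 in the frame of skid between 0.0355 and 0.0635 m and y of carton3 in the frame of skid between -0.041 and -0.013 m and angle between the x axis of carton3 and the y axis of skid, either way round below 0.14 rad) or (x of carton3 in the frame of skid between 0.013 and 0.041 m and y of carton3 in the frame of skid between 0.0355 and 0.0635 m and angle between the x axis of carton3 and the x axis of skid, either way round below 0.14 rad) or (x of carton3 in the frame of skid between -0.0635 and -0.0355 m and y of carton3 in the frame of skid between 0.013 and 0.041 m and angle between the x axis of carton3 and the y axis of skid, either way round below 0.14 rad)) and z of carton4 in the frame of skid between 0.022 and 0.038 m and ((x of carton4 in the frame of skid between -0.041 and -0.013 m and y of carton4 in the frame of skid between -0.0635 and -0.0355 m and angle between the x axis of carton4 and the x axis of skid, either way round below 0.14 rad) or (x of carton4 in the frame of skid between 0.0355 and 0.0635 m and y of carton4 in the frame of skid between -0.041 and -0.013 m and angle between the x axis of carton4 and the y axis of skid, either way round below 0.14 rad) or (x of carton4 in the frame of skid between 0.013 and 0.041 m and y of carton4 in the frame of skid between 0.0355 and 0.0635 m and angle between the x axis of carton4 and the x axis of skid, either way round below 0.14 rad) or (x of carton4 in the frame of skid between -0.0635 and -0.0355 m and y of carton4 in the frame of skid between 0.013 and 0.041 m and angle between the x axis of carton4 and the y axis of skid, either way round below 0.14 rad))) or (z of carton1 in the frame of skid between 0.022 and 0.038 m and angle between each of carton1, carton2, carton3, carton4's own z axis and vertical below 0.1 rad and ((x of carton1 in the frame of skid between 0.013 and 0.041 m and y of carton1 in the frame of skid between -0.0635 and -0.0355 m and angle between the x axis of carton1 and the x axis of skid, either way round below 0.14 rad) or (x of carton1 in the frame of skid between -0.0635 and -0.0355 m and y of carton1 in the frame of skid between -0.041 and -0.013 m and angle between the x axis of carton1 and the y axis of skid, either way round below 0.14 rad) or (x of carton1 in the frame of skid between -0.041 and -0.013 m and y of carton1 in the frame of skid between 0.0355 and 0.0635 m and angle between the x axis of carton1 and the x axis of skid, either way round below 0.14 rad) or (x of carton1 in the frame of skid between 0.0355 and 0.0635 m and y of carton1 in the frame of skid between 0.013 and 0.041 m and angle between the x axis of carton1 and the y axis of skid, either way round below 0.14 rad)) and z of carton2 in the frame of skid between 0.022 and 0.038 m and ((x of carton2 in the frame of skid between 0.013 and 0.041 m and y of carton2 in the frame of skid between -0.0635 and -0.0355 m and angle between the x axis of carton2 and the x axis of skid, either way round below 0.14 rad) or (x of carton2 in the frame of skid between -0.0635 and -0.0355 m and y of carton2 in the frame of skid between -0.041 and -0.013 m and angle between the x axis of carton2 and the y axis of skid, either way round below 0.14 rad) or (x of carton2 in the frame of skid between -0.041 and -0.013 m and y of carton2 in the frame of skid between 0.0355 and 0.0635 m and angle between the x axis of carton2 and the x axis of skid, either way round below 0.14 rad) or (x of carton2 in the frame of skid between 0.0355 and 0.0635 m and y of carton2 in the frame of skid between 0.013 and 0.041 m and angle between the x axis of carton2 and the y axis of skid, either way round below 0.14 rad)) and z of carton3 in the frame of skid between 0.022 and 0.038 m and ((x of carton3 in the frame of skid between 0.013 and 0.041 m and y of carton3 in the frame of skid between -0.0635 and -0.0355 m and angle between the x axis of carton3 and the x axis of skid, either way round below 0.14 rad) or (x of carton3 in the frame of skid between -0.0635 and -0.0355 m and y of carton3 in the frame of skid between -0.041 and -0.013 m and angle between the x axis of carton3 and the y axis of skid, either way round below 0.14 rad) or (x of carton3 in the frame of skid between -0.041 and -0.013 m and y of carton3 in the frame of skid between 0.0355 and 0.0635 m and angle between the x axis of carton3 and the x axis of skid, either way round below 0.14 rad) or (x of carton3 in the frame of skid between 0.0355 and 0.0635 m and y of carton3 in the frame of skid between 0.013 and 0.041 m and angle between the x axis of carton3 and the y axis of skid, either way round below 0.14 rad)) and z of carton4 in the frame of skid between 0.022 and 0.038 m and ((x of carton4 in the frame of skid between 0.013 and 0.041 m and y of carton4 in the frame of skid between -0.0635 and -0.0355 m and angle between the x axis of carton4 and the x axis of skid, either way round below 0.14 rad) or (x of carton4 in the frame of skid between -0.0635 and -0.0355 m and y of carton4 in the frame of skid between -0.041 and -0.013 m and angle between the x axis of carton4 and the y axis of skid, either way round below 0.14 rad) or (x of carton4 in the frame of skid between -0.041 and -0.013 m and y of carton4 in the frame of skid between 0.0355 and 0.0635 m and angle between the x axis of carton4 and the x axis of skid, either way round below 0.14 rad) or (x of carton4 in the frame of skid between 0.0355 and 0.0635 m and y of carton4 in the frame of skid between 0.013 and 0.041 m and angle between the x axis of carton4 and the y axis of skid, either way round below 0.14 rad)))) and x of sleeve1 in the frame of drawer_floor between 0.017 and 0.267 m and y of sleeve1 in the frame of drawer_floor between -0.09 and 0.09 m and z of sleeve1 in the frame of drawer_floor between -0.01 and 0.07 m and (angle between sleeve1's own z axis and vertical below 0.12 rad or angle between sleeve1's own z axis and vertical above 3.02 rad) and x of sleeve2 in the frame of drawer_floor between 0.017 and 0.267 m and y of sleeve2 in the frame of drawer_floor between -0.09 and 0.09 m and z of sleeve2 in the frame of drawer_floor between -0.01 and 0.07 m and (angle between sleeve2's own z axis and vertical below 0.12 rad or angle between sleeve2's own z axis and vertical above 3.02 rad) and x of sleeve3 in the frame of drawer_floor between 0.017 and 0.267 m and y of sleeve3 in the frame of drawer_floor between -0.09 and 0.09 m and z of sleeve3 in the frame of drawer_floor between -0.01 and 0.07 m and (angle between sleeve3's own z axis and vertical below 0.12 rad or angle between sleeve3's own z axis and vertical above 3.02 rad) and value of joint drawer below 0.003 m and linear speed of each of carton1, carton2, carton3, carton4, sleeve1, sleeve2, sleeve3 below 0.02 m/s); the robot touches nothing.
It fails at once if another thing on the bench is moved more than 30 mm or knocked over (distance of any of flange, foam, bush, tape, spray, tin, wrench from where it was at the start of the episode above 0.03 m or angle between any of flange, foam, bush, tape, spray, tin, wrench's own z axis and vertical above 0.5 rad).
Of carton1, carton2, carton3, carton4 only 3 to 4 are there at a start; the rules pass over those that are not, and their reading is None.
Of sleeve1, sleeve2, sleeve3 only 2 to 3 are there at a start; the rules pass over those that are not, and their reading is None.
At some moment in a run one of carton1, carton2, carton3, carton4, sleeve1, sleeve2, sleeve3 may be knocked a few centimetres aside while the robot is not near it.
It also fails if it takes over 210 s, if anything falls off the work surface, if the arm or the gripper's body presses on something with over 40 N, if the wrist force passes 120 N, or if a joint passes its speed limit or range.

ROBOT

A 6-joint arm with a two-finger parallel gripper is mounted at the origin on the work surface. World frame = base frame: x ahead of the robot, y to its left, z up, the work surface at z = 0. Lengths are in mm, angles in rad, forces in N, time in s.
With the tool pointing down it reaches from about 275 to 825 mm from the base axis. Payload 5.2 kg.
Tool frame: the origin (TCP) lies at the very end of the fingers, on their centre line; the grasp point (between the pads) lies 19 mm behind it; z points along the fingers, y is the line along which they close (so a half turn about z gives the same grasp; the last joint's range is limited). The gripper opens to 93 mm and grips with 3 to 60 N. Pads are 15 mm wide; open, the fingers measure 128 mm over their backs; the gripper's body (75 mm by 188 mm) begins 65 mm behind the grasp point.
Start: joints at [-1.483, 0.259, 1.535, -0, 1.348, -0.203], TCP at [157.716, -526.906, 184.153] pointing down, gripper open.
Joint ranges: [-3.14, 3.14], [-0.91, 2.08], [0.19, 2.58], [-1.22, 4.36], [0.22, 2.71], [-3.12, 3.12]. Speed limits (rad/s): [2.57, 2.57, 3.14, 3.14, 3.14, 3.14].

INTERFACE

Orientations are given as [roll, pitch, yaw] about the fixed x, y, z axes, in that order (R = Rz(yaw) Ry(pitch) Rx(roll)).
In Python, from bench import robot gives the robot as it stands. The module is installed in compiled form; this text tells all that it offers. Calls block until the motion is done:
- robot.move_ptp(position, orientation): joint-space move of the TCP to a pose.
- robot.move_linear(position, ori=None, speed=150, f_stop=None): straight line of the TCP; ori=None keeps the orientation; speed is the mean speed in mm/s. With f_stop (N) it stops when the force on the tool has changed by that much, and returns True; else False.
- robot.move_j(angles): joint-space move.
- robot.move_gripper(opening): opening from 0.0 (shut) to 1.0 (fully open); the grip force is fixed at half the most; returns when the fingers have stopped.
- robot.sleep(seconds).
- robot.inverse_kinematics(position, orientation): joint angles nearest the present ones, or None.
- robot.get_image(name): name is "side" or "top" or "wrist"; returns a dict with "img" (480x640x3 uint8, blue, green, red), "fovy" (degrees; the focal length in pixels is half the picture's height over the tangent of half this angle, whatever the lens; pixels are square), "cx", "cy" (the principal point, pixels), "eye" and "orientation" of the camera in the world. Camera axes: x right, y down, z forward; pixel columns grow to the right and rows downward; lengths in mm; the calibration is good to about 2 mm. A picture is of the moment at which its call begins. There is no depth.
A pose or a line that the arm cannot do raises robot.MotionError and nothing moves.
- robot.hand_in(): hands the job in; it is judged then, once.
Readings, each from a call of its own:
- robot.current_t(): time.
- robot.current_qpos(): joint angles.
- robot.current_joint_vel(): joint speeds.
- robot.current_joint_efforts(): joint torques, N m.
- robot.current_tcp_pos(): TCP position.
- robot.current_eef_rot(): TCP orientation.
- robot.current_contact_force(): force on the tool from outside, world axes, zero at the start.
- robot.current_ft_torque(): the same for the moment, N m.
- robot.current_gripper_width(): opening from 0.0 (shut) to 1.0 (fully open).
- robot.current_finger_force(): force on a finger pad.
Only numpy, scipy, OpenCV 4.12 (cv2) and the standard library are available. Lean on these libraries where they do the work, as an engineer would, in place of code of your own. Each camera call takes 0.05 s, during which the arm holds its last target. There are 200 camera calls.

## Working session

There is one attempt and no reset: what is moved stays moved. The work goes in short steps, each a Python script; the robot and the scene stay as the last script left them, time stands still between calls to the robot, and variables do not carry over. Pictures are saved under pics/ and viewed, at most 14 in all, crops included, and the job is handed in when it is done.

```bash
ls; mkdir -p pics
python3 - <<'E'
from bench import robot
import cv2
for n in("top","side"):
    d=robot.get_image(n);cv2.imwrite(f"pics/{n}0.png",d["img"]);print(n,{k:v for k,v in d.items() if k!="img"})
print(robot.current_t(),robot.current_eef_rot())
E
```

```text
pics
top {'fovy': 50.572550105431404, 'cx': 317.60631168219265, 'cy': 237.681713565269, 'eye': array([ 349.45894389,   96.17013033, 1275.43728608]), 'orientation': array([-2.97172391, -0.00841918, -1.59184668])}
side {'fovy': 51.86664523689824, 'cx': 323.0183243016309, 'cy': 234.4934640081258, 'eye': array([171.79761404, 770.35847329, 752.79963061]), 'orientation': array([-2.25771649,  0.00303501, -2.6701856 ])}
0.1 [-3.13997981e+00 -3.24249898e-04  2.90766680e-01]
```

View pics/top0.png

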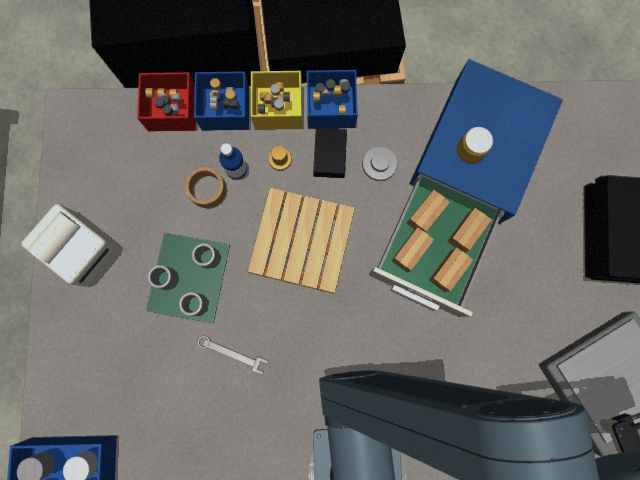

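View pics/side0.png

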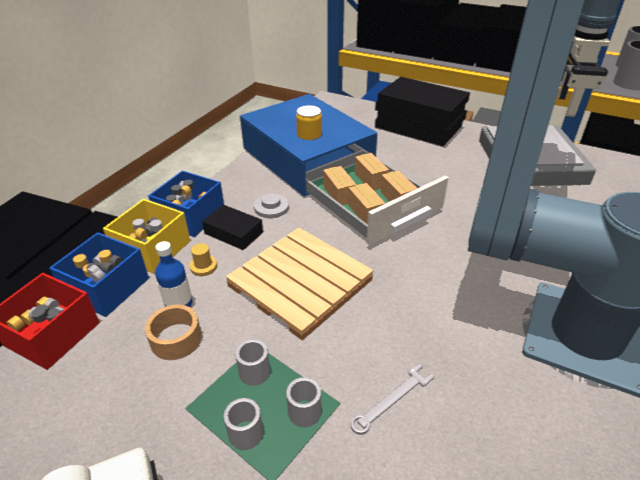

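The top view shows four cartons in the drawer at about (430,211), (470,229), (414,250) and (453,270). The three sleeves are at (204,255), (160,277) and (191,303). The skid corners are near (271,189), (354,207), (335,291) and (249,272). I'll segment these for exact positions.

```bash
cat > h.py <<'E'
import cv2, numpy as np
from scipy.spatial.transform import Rotation as Rot
from bench import robot
def cam(n):
    d=robot.get_image(n); return d
def world(d,uv,z):
    uv=np.atleast_2d(np.asarray(uv,float)); f=240/np.tan(np.radians(d["fovy"]/2))
    r=np.c_[(uv[:,0]-d["cx"])/f,(uv[:,1]-d["cy"])/f,np.ones(len(uv))]
    r=r@Rot.from_euler('xyz',d["orientation"]).as_matrix().T
    e=np.array(d["eye"]); return e+r*((z-e[2])/r[:,2])[:,None]
def pix(d,p):
    f=240/np.tan(np.radians(d["fovy"]/2))
    c=(np.atleast_2d(np.asarray(p,float))-d["eye"])@Rot.from_euler('xyz',d["orientation"]).as_matrix()
    return c[:,:2]/c[:,2:]*f+[d["cx"],d["cy"]]
def rectify(d,z,x0,x1,y0,y1,s=2.0):
    """orthophoto of plane z: rows = -x (far at top), cols = -y; s px/mm"""
    P=np.array([[x1,y1],[x1,y0],[x0,y0],[x0,y1]],float)
    src=pix(d,np.c_[P,np.full(4,z)]).astype(np.float32)
    W,H=int((y1-y0)*s),int((x1-x0)*s)
    return cv2.warpPerspective(d["img"],cv2.getPerspectiveTransform(src,np.float32([[0,0],[W,0],[W,H],[0,H]])),(W,H),flags=cv2.INTER_CUBIC)
E
python3 - <<'E'
from h import *
d=cam("top")
pts={'c':(74,[(430,211),(470,229),(414,250),(453,270)]),'s':(63,[(204,255),(160,277),(191,303)]),'skid':(30,[(271,189),(354,207),(335,291),(249,272)]),
'front':(105,[(375,270),(470,313)]),'cab':(115,[(412,176),(514,216),(562,99),(474,60)])}
for k,(z,u) in pts.items(): print(k,world(d,u,z)[:,:2].round(0).tolist())
s=3
o=rectify(d,74,300,660,-260,-20,2.0); cv2.imwrite("pics/o1.png",cv2.resize(o,None,fx=.8,fy=.8))
o2=rectify(d,30,300,620,70,480,1.9);cv2.imwrite("pics/o2.png",o2[:600,:800])
E
```

```text
c [[616.0, -192.0], [569.0, -286.0], [521.0, -148.0], [471.0, -239.0]]
s [[520.0, 355.0], [469.0, 459.0], [406.0, 384.0]]
skid [[690.0, 196.0], [639.0, -12.0], [430.0, 41.0], [481.0, 251.0]]
front [[471.0, -49.0], [369.0, -262.0]]
cab [[692.0, -145.0], [591.0, -379.0], [880.0, -522.0], [986.0, -314.0]]
```

```bash
cat >> h.py <<'E'
from scipy.optimize import minimize
def boxpts(p,L,W,H,z0):
    x,y,a=p; R=np.array([[np.cos(a),-np.sin(a)],[np.sin(a),np.cos(a)]])
    c=np.array([[L,W],[-L,W],[-L,-W],[L,-W]])/2@R.T+[x,y]
    return np.r_[np.c_[c,np.full(4,z0)],np.c_[c,np.full(4,z0+H)]]
def cylpts(p,r,H,z0):
    t=np.linspace(0,2*np.pi,40); c=np.c_[p[0]+r*np.cos(t),p[1]+r*np.sin(t)]
    return np.r_[np.c_[c,np.full(40,z0)],np.c_[c,np.full(40,z0+H)]]
def sil(d,P,K=4):
    m=np.zeros((480*K,640*K),np.uint8)
    h=cv2.convexHull((pix(d,P)*K+K/2).astype(np.float32))
    cv2.fillPoly(m,[np.round(h*16).astype(np.int32)],255,shift=4)
    return cv2.resize(m,(640,480),interpolation=cv2.INTER_AREA)/255.
def fit(d,mask,model,p0):
    """mask: float 480x640 of this one object; maximise silhouette overlap"""
    def cost(p):
        return np.abs(sil(d,model(p))-mask).sum()
    best=None
    S=np.eye(len(p0))*np.array([8,8,.25][:len(p0)])
    for k in range(2):
        r=minimize(cost,p0 if best is None else best.x,method='Nelder-Mead',options=dict(initial_simplex=None if k else np.vstack([p0,np.array(p0)+S]),xatol=.05,fatol=.3))
        best=r
    return best.x,best.fun/mask.sum()
def blobs(mask,amin):
    n,l,s,c=cv2.connectedComponentsWithStats(mask.astype(np.uint8))
    return [((l==i).astype(float),c[i],s[i,4]) for i in range(1,n) if s[i,4]>amin]
def roi(d,poly,z):
    m=np.zeros((480,640),np.uint8);cv2.fillPoly(m,[pix(d,np.c_[np.array(poly,float),np.full(len(poly),z)]).astype(np.int32)],1);return m>0
def brown(d):
    h=cv2.cvtColor(d["img"],cv2.COLOR_BGR2HSV).astype(int); return (h[...,0]<20)&(h[...,0]>4)&(h[...,1]>70)&(h[...,2]>40)
CT=lambda z0:(lambda p:boxpts(p,95,50,55,z0))
def cartons(d,poly=((692,-145),(591,-379),(380,-262),(471,-50)),yaw=-.46):
    out=[]
    for m,c,a in blobs(brown(d)&roi(d,poly,60),150):
        w=world(d,c,60)[0]; p,e=fit(d,m,CT(19),[w[0],w[1],yaw]); out.append((*p,e,a))
    return out
def sleeves(d,poly=((570,420),(530,280),(360,330),(330,480),(500,520))):
    h=cv2.cvtColor(d["img"],cv2.COLOR_BGR2HSV).astype(int)
    green=(h[...,0]>40)&(h[...,0]<95)&(h[...,1]>60)
    return h,green
E
python3 - <<'E'
from h import *
d=cam("top"); h=cv2.cvtColor(d["img"],cv2.COLOR_BGR2HSV)
print("hsv carton/side/skid/mat/sleeve",[h[v,u].tolist() for u,v in[(430,208),(421,226),(310,220),(175,250),(175,277),(195,246),(204,262)]])
cs=cartons(d); print(np.round(cs,2))
img=d["img"].copy()
for c in cs:
    q=pix(d,CT(19)(c[:3])); 
    for s in(q[:4],q[4:]): cv2.polylines(img,[np.round(s*8).astype(np.int32)],True,(255,0,255),1,shift=3)
# skid
hh=h.astype(int); m=(hh[...,0]>8)&(hh[...,0]<25)&(hh[...,1]>40)&(hh[...,2]>90)&roi(d,[(715,210),(640,-35),(405,35),(480,275)],15)
m=cv2.morphologyEx(m.astype(np.uint8),cv2.MORPH_CLOSE,np.ones((9,9)))
b=max(blobs(m,500),key=lambda t:t[2]); w=world(d,b[1],20)[0]
SK=lambda p:boxpts(p,220,220,30,0)
s=fit(d,b[0],SK,[w[0],w[1],-.25]); print("skid",s)
q=pix(d,SK(s[0]));cv2.polylines(img,[np.round(q[4:]*8).astype(np.int32)],True,(255,0,255),1,shift=3)
for c in[(520,355),(469,459),(406,384)]:
    cv2.polylines(img,[np.round(pix(d,cylpts(c,28,0,63))[:40]*8).astype(np.int32)],True,(255,0,255),1,shift=3)
print("tin top",world(d,[478,142],185))
cv2.imwrite("pics/ov1.png",cv2.resize(img[170:330,130:510],None,fx=2.1,fy=2.1,interpolation=cv2.INTER_CUBIC))
E
```

```text
hsv carton/side/skid/mat/sleeve [[18, 111, 197], [17, 109, 184], [20, 101, 205], [75, 76, 110], [165, 10, 53], [73, 23, 136], [72, 71, 118]]
[[ 5.7223e+02 -1.7021e+02 -3.3000e-01  5.8000e-01  1.7090e+03]
 [ 5.2065e+02 -2.6405e+02 -4.0000e-01  6.0000e-01  1.9260e+03]]
skid (array([ 5.61015181e+02,  1.21578995e+02, -2.60348138e-01]), np.float64(0.011934776446718684))
tin top [[ 748.20469158 -283.47323294  185.        ]]
```

View pics/ov1.png

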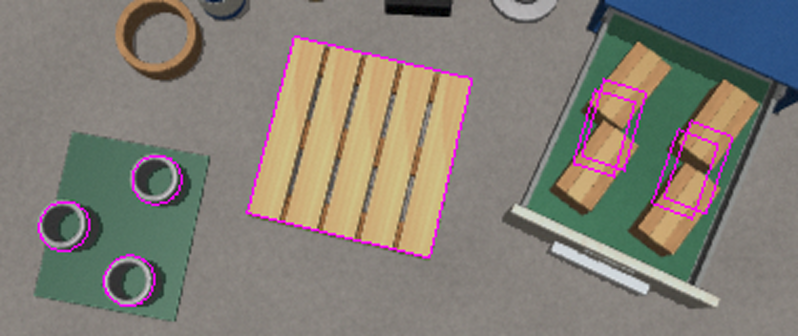

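The skid fit is good to a pixel and the sleeve circles fit too. The cartons merged in pairs, so I'll fit all four together.

```bash
cat >> h.py <<'E'
def fitcartons(d,P0,poly=((692,-145),(591,-379),(380,-262),(471,-50)),it=3):
    """joint fit, by cycling over cartons; P0 list of (x,y,yaw)"""
    mask=(brown(d)&roi(d,poly,60)); mask=sum(b[0] for b in blobs(mask,150))
    P=[np.array(p,float) for p in P0]
    for k in range(it):
        for i in range(len(P)):
            oth=np.zeros((480,640))
            for j in range(len(P)):
                if j!=i: oth=np.maximum(oth,sil(d,CT(19)(P[j])))
            cost=lambda p:np.abs(np.maximum(oth,sil(d,CT(19)(p)))-mask).sum()
            s=[8,8,.2] if k==0 else [2,2,.05]
            P[i]=minimize(cost,P[i],method='Nelder-Mead',options=dict(initial_simplex=np.vstack([P[i],P[i]+np.diag(s)]),xatol=.05,fatol=.3)).x
        e=cost(P[-1])/mask.sum()
    return np.array(P),e
E
python3 - <<'E'
from h import *
d=cam("top"); img=d["img"].copy()
P,e=fitcartons(d,[(616,-192,-.46),(569,-286,-.46),(521,-148,-.46),(471,-239,-.46)]); print(P.round(2),e)
for c in P:
    q=pix(d,CT(19)(c[:3])); 
    for s in(q[:4],q[4:]): cv2.polylines(img,[np.round(s*8).astype(np.int32)],True,(255,0,255),1,shift=3)
# cab frame from roof corners: fit blue silhouette
h=cv2.cvtColor(img,cv2.COLOR_BGR2HSV).astype(int)
m=(h[...,0]>100)&(h[...,0]<125)&(h[...,1]>120)&roi(d,[(690,-100),(560,-380),(860,-560),(1020,-320)],100)
m=cv2.morphologyEx(m.astype(np.uint8),cv2.MORPH_CLOSE,np.ones((5,5)))
b=max(blobs(m,2000),key=lambda t:t[2]); c=max(cv2.findContours(b[0].astype(np.uint8),0,1)[0],key=cv2.contourArea)
mm=cv2.drawContours(np.zeros((480,640),np.uint8),[c],-1,1,-1).astype(float)
CB=lambda p:boxpts(p,320,250,115,0)
s=fit(d,mm,CB,[787,-340,-.459]);print("cab",s)
for q in [pix(d,CB(s[0]))[4:]]: cv2.polylines(img,[np.round(q*8).astype(np.int32)],True,(0,255,255),1,shift=3)
a=s[0][2]; X=np.array([np.cos(a),np.sin(a)]); Y=np.array([-X[1],X[0]])
cf=s[0][:2]-160*X; print("cab_front",cf)
for x in (230,240,250):
  P_=[np.r_[cf-x*X+k*Y,105] for k in(-123,123)]; q=pix(d,P_); cv2.polylines(img,[np.round(q*8).astype(np.int32)],False,(0,0,255),1,shift=3)
cv2.imwrite("pics/ov2.png",cv2.resize(img[50:330,350:580],None,fx=2.1,fy=2.1,interpolation=cv2.INTER_CUBIC))
for p in P: print(((p[:2]-cf)@X).round(1),((p[:2]-cf)@Y).round(1))
t=world(d,[478,142],185)[0][:2]; print("tin",(t-cf)@X,(t-cf)@Y)
E
```

```text
[[ 618.43 -191.25   -0.72]
 [ 570.52 -290.7    -0.7 ]
 [ 526.67 -149.41   -0.68]
 [ 475.33 -240.38   -0.71]] 0.07076173695639289
cab (array([ 7.94735279e+02, -3.41590034e+02, -4.66535627e-01]), np.float64(0.12613973064714246))
cab_front [ 651.83417488 -269.62285793]
-65.1 55.0
-63.2 -55.4
-165.9 51.1
-170.8 -53.3
tin 92.30141019523317 30.97675020563844
```

View pics/ov2.png

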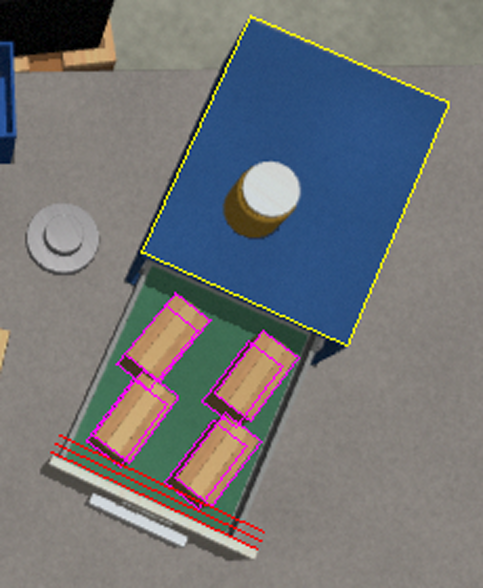

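```bash
cat > mv.py <<'E'
from h import *
SKID=np.array([561.0,121.6,-.2603])
CF=np.array([649.,-268.5]); CA=-.4630
UP=230.
def near(yaw,p):
    ref=np.arctan2(p[1],p[0])+np.pi/2
    return yaw-np.pi*round((yaw-ref)/np.pi)
def over(p,yaw,z=UP):
    c=robot.current_tcp_pos()
    if c[2]<z-2: robot.move_linear([c[0],c[1],z],speed=200)
    robot.move_ptp([p[0],p[1],z],[np.pi,0,near(yaw,p)])
def skid2w(x,y):
    c,s=np.cos(SKID[2]),np.sin(SKID[2]); return SKID[:2]+[c*x-s*y,s*x+c*y]
def dr2w(x,y):  # from cab front, cab axes
    c,s=np.cos(CA),np.sin(CA); return CF+[c*x-s*y,s*x+c*y]
SLOT=[(-27,-49.5,0),(-49.5,27,np.pi/2),(27,49.5,0),(49.5,-27,np.pi/2)]
def down(p,z,fs=None,slow=40):
    robot.move_linear([p[0],p[1],z+35],speed=200)
    return robot.move_linear([p[0],p[1],z],speed=slow,f_stop=fs)
def carton(c,slot,off=0.,bottom=19):
    """off: grip offset along the long axis toward skid-frame + direction of the slot axis"""
    sx,sy,sa=SLOT[slot]; tyaw=SKID[2]+sa
    tgt=skid2w(sx+off*np.cos(sa),sy+off*np.sin(sa)); ty=near(tyaw,tgt)
    p0=np.array(c[:2]); gy=near(c[2],p0)
    # carton axis direction u (along gy) maps onto ty direction; sign so offset agrees
    sg=np.sign(np.cos(ty-tyaw)); g=p0+off*sg*np.array([np.cos(gy),np.sin(gy)])
    robot.move_gripper(.72); over(g,gy)
    f=down(g,bottom+30,12); 
    if f: print("contact on descent",robot.current_tcp_pos())
    robot.move_gripper(.3); w=robot.current_gripper_width()*93; print("grip width",round(w,1))
    if f or w<45: return False
    robot.move_linear([g[0],g[1],UP],speed=150)
    over(tgt,ty)
    f=down(tgt,61,8,30); print("place",f,np.round(robot.current_tcp_pos(),1))
    robot.move_gripper(.66); robot.move_linear([tgt[0],tgt[1],UP],speed=200)
    return True
E
cat > st.py <<'E'
C={0:(618.43,-191.25,-.72),1:(570.52,-290.7,-.7),2:(526.67,-149.41,-.68),3:(475.33,-240.38,-.71)}
E
python3 - <<'E'
from mv import *; from st import C
print(carton(C[2],0),robot.current_t())
for n in("top","side"): d=cam(n);cv2.imwrite(f"pics/{n}1.png",d["img"])
E
```

```text
grip width 28.2
False 5.9
```

View pics/top1.png

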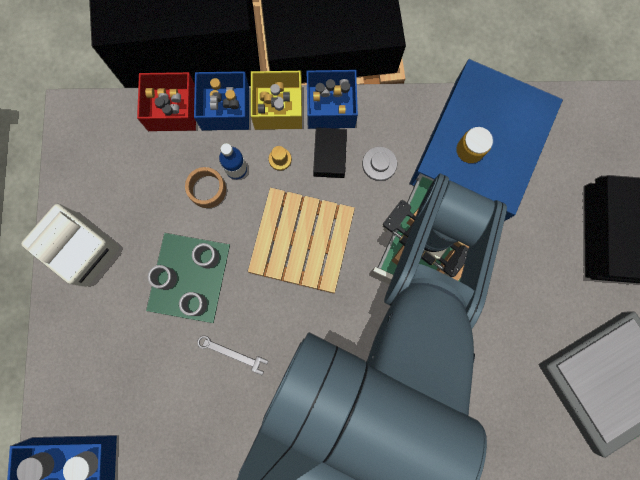

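The hand is over carton 3 near (425,240), but the fingers closed to 28 mm, so they are not holding the carton. The side view should show why.

Run:
```python
from mv import *
im=cv2.imread("pics/side1.png"); cv2.imwrite("pics/side1c.png",cv2.resize(im[90:270,230:500],None,fx=2.8,fy=2.8))
print(robot.current_tcp_pos(),robot.current_eef_rot(),robot.current_finger_force(),robot.current_contact_force())
```

```text
[ 526.65900595 -149.41520337   48.96138812] [-3.14156417e+00 -4.61678654e-05  2.46160507e+00] 0.0 [-0.19427561 -0.49276103 -0.56318179]
```

View pics/side1c.png

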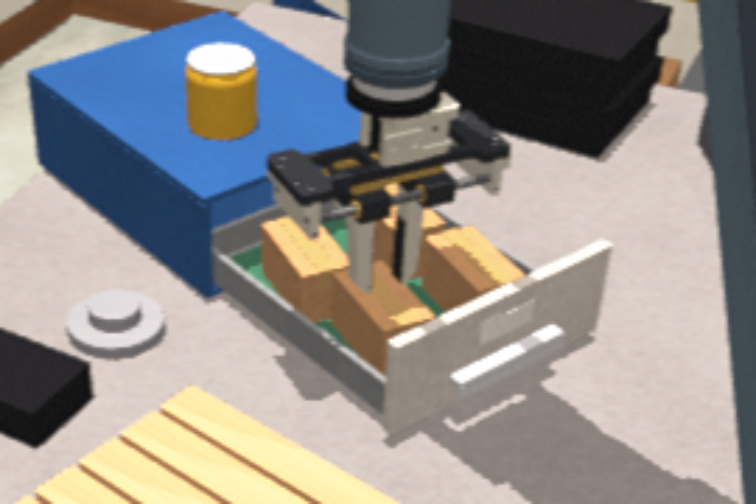

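Both fingers stand beside the carton at about (385,270) in the crop. The carton has shifted towards the drawer's front-left, possibly from the knock. I'll lift clear and refit.

```bash
cat >> h.py <<'E'
def show(d,P,name,box=(170,330,350,530),z0=19,fx=3):
    img=d["img"].copy()
    for c in P:
        q=pix(d,CT(z0)(c[:3]))
        for s in(q[:4],q[4:]): cv2.polylines(img,[np.round(s*8).astype(np.int32)],True,(255,0,255),1,shift=3)
    a,b,c,e=box; cv2.imwrite(name,cv2.resize(img[a:b,c:e],None,fx=fx,fy=fx,interpolation=cv2.INTER_CUBIC))
E
python3 - <<'E'
from mv import *; from st import C
c=robot.current_tcp_pos(); robot.move_linear([c[0],c[1],UP],speed=200); robot.move_gripper(.72)
over([520,60],0.)
d=cam("top")
P,e=fitcartons(d,[C[0],C[1],(505,-145,-.6),C[3]]); print(P.round(2),e)
show(d,P,"pics/ov3.png")
E
```

```text
[[ 617.91 -191.3    -0.71]
 [ 571.18 -291.31   -0.7 ]
 [ 526.56 -150.04   -0.68]
 [ 475.36 -240.35   -0.7 ]] 0.06971234647705236
```

View pics/ov3.png

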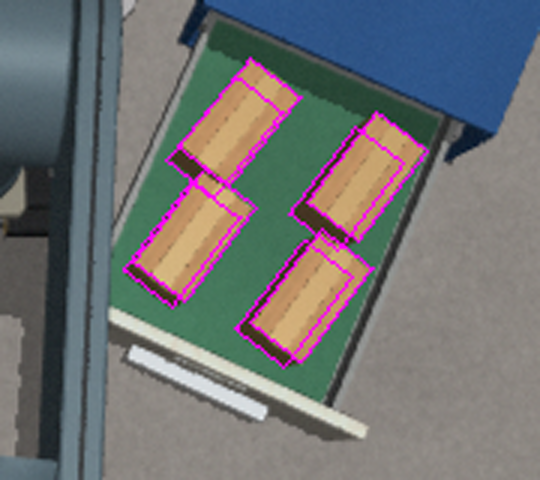

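The cartons haven't moved, so the geometry must be at fault. I'll cross-check both cameras against the known TCP.

Run:
```python
from mv import *
d=cam("side"); im=cv2.imread("pics/side1.png"); d0=dict(d,img=im)
print("tcp at grasp in side", pix(d,[[526.66,-149.4,49]]), "pic1 tip approx (367,190)")
P=[(617.91,-191.3,-.71),(571.18,-291.31,-.7),(526.56,-150.04,-.68),(475.36,-240.35,-.7)]
img=im.copy()
for c in P:
    for s in np.split(pix(d,CT(19)(c)),2): cv2.polylines(img,[np.round(s*8).astype(np.int32)],True,(255,0,255),1,shift=3)
q=pix(d,boxpts(SKID,220,220,30,0))[4:];cv2.polylines(img,[np.round(q*8).astype(np.int32)],True,(0,0,255),1,shift=3)
for c in[(520,355),(469,459),(406,384)]:
    cv2.polylines(img,[np.round(pix(d,cylpts(c,28,0,63))[:40]*8).astype(np.int32)],True,(255,0,255),1,shift=3)
q=pix(d,boxpts([CF[0]+160*np.cos(CA),CF[1]+160*np.sin(CA),CA],320,250,115,0))[4:];cv2.polylines(img,[np.round(q*8).astype(np.int32)],True,(0,255,255),1,shift=3)
cv2.circle(img,tuple(int(v) for v in pix(d,[[526.66,-149.4,49]])[0]),3,(0,255,0),-1)
cv2.imwrite("pics/side2.png",cv2.resize(img[90:470,180:500],None,fx=1.55,fy=1.55))
```

```text
tcp at grasp in side [[365.50511439 202.56371889]] pic1 tip approx (367,190)
```

View pics/side2.png

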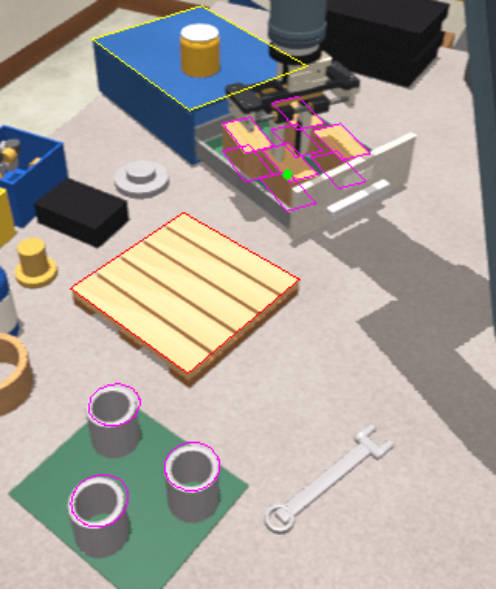

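The skid matches in both views, but the carton outlines don't match in the side view. I'll look at the cartons closely from the top and side, with the arm away.

Run:
```python
from mv import *
from bench import robot
d=cam("top"); s=cam("side")
a=cv2.resize(d["img"][185:305,385:500],None,fx=4.5,fy=4.5,interpolation=cv2.INTER_CUBIC)
b=cv2.resize(s["img"][140:245,300:430],None,fx=2,fy=2,interpolation=cv2.INTER_CUBIC)
cv2.imwrite("pics/sidenow.png",s["img"]);cv2.imwrite("pics/topnow.png",d["img"])
H=max(a.shape[0],b.shape[0]); c=np.zeros((H,a.shape[1]+b.shape[1],3),np.uint8); c[:a.shape[0],:a.shape[1]]=a; c[:b.shape[0],a.shape[1]:]=b
cv2.imwrite("pics/zoom.png",c); print(c.shape)
```

```text
(540, 778, 3)
```

View pics/zoom.png

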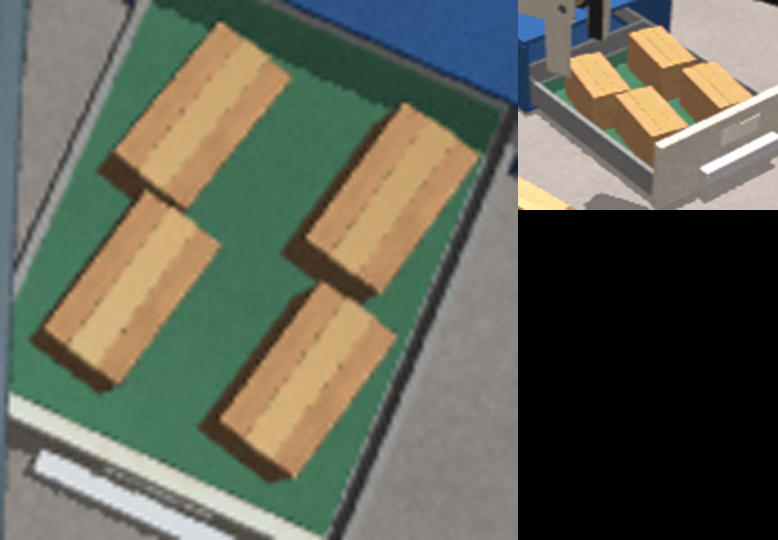

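The bright quads with a central tape stripe are the top faces. The side faces are dark and had skewed the fit, so I'll fit the top faces only, at z=74.

```bash
cat >> h.py <<'E'
def tops(d,poly=((700,-140),(591,-390),(370,-262),(465,-40)),z=74,yaw=-.65,vmin=125):
    h=cv2.cvtColor(d["img"],cv2.COLOR_BGR2HSV).astype(int)
    m=(h[...,0]<23)&(h[...,0]>8)&(h[...,1]>75)&(h[...,2]>vmin)&roi(d,poly,z)
    m=cv2.morphologyEx(m.astype(np.uint8),cv2.MORPH_CLOSE,np.ones((3,3)))
    out=[]
    for b,c,a in blobs(m,200):
        w=world(d,c,z)[0]; p,e=fit(d,b,lambda p:boxpts(p,95,50,0,z),[w[0],w[1],yaw]); out.append((*p,e))
    return np.array(out)
def show2(d,P,z=74):
    img=d["img"]
    for c in P: cv2.polylines(img,[np.round(pix(d,boxpts(c[:3],95,50,0,z))[:4]*8).astype(np.int32)],True,(255,0,255),1,shift=3)
    return img
E
python3 - <<'E'
from mv import *
d=cam("top"); P=tops(d); print(P.round(3).tolist())
s=cam("side"); a=show2(d,P); b=show2(s,P)
a=cv2.resize(a[185:305,385:500],None,fx=3.5,fy=3.5); b=cv2.resize(b[140:245,300:430],None,fx=2.8,fy=2.8)
c=np.zeros((420,a.shape[1]+b.shape[1],3),np.uint8); c[:a.shape[0],:a.shape[1]]=a; c[:b.shape[0],a.shape[1]:]=b
cv2.imwrite("pics/ov5.png",c)
E
```

```text
[[568.504, -167.999, -0.282, 0.637], [571.609, -290.686, -0.678, 0.045], [474.366, -238.341, -0.682, 0.044]]
```

View pics/ov5.png

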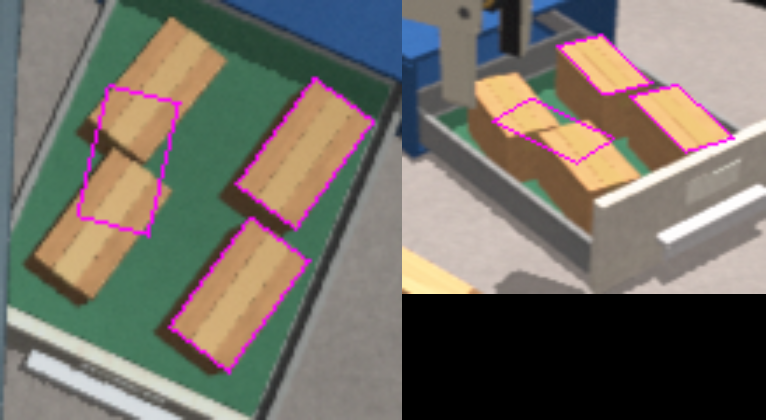

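The two right-hand cartons fit in both views, and carton 3's centre at pixel (414.6,248.8) agrees with the earlier value. I'll touch the carton top with closed fingers to check tip height and position.

Run:
```python
from mv import *
d=cam("top")
print(world(d,[414.6,248.8],74))
robot.move_gripper(0.0); print("w",robot.current_gripper_width())
p=np.array([524,-149.]); over(p,-.68)
robot.move_linear([*p,110],speed=200)
print(robot.move_linear([*p,58],speed=25,f_stop=4),robot.current_tcp_pos(),robot.current_contact_force())
c=robot.current_tcp_pos(); robot.move_linear([c[0],c[1],c[2]+3],speed=50)
w=cam("wrist"); s=cam("side"); print({k:v for k,v in w.items() if k!="img"}, pix(w,[c]), pix(s,[c]))
cv2.circle(s["img"],tuple(int(v) for v in pix(s,[c])[0]),1,(0,255,0),-1)
a=cv2.resize(w["img"],(400,300)); b=cv2.resize(s["img"][110:260,290:490],(400,300))
cv2.imwrite("pics/w1.png",np.hstack([a,b]))
```

```text
[[ 523.72270552 -149.91671221   74.        ]]
w 0.006500647439324648
False [ 524.06905013 -149.02970014   58.11836123] [-0.09018762  1.18434879 -0.23256408]
{'fovy': 69.23097583067812, 'cx': 317.3138811022787, 'cy': 238.8132677386638, 'eye': array([ 466.69528554, -101.0720402 ,  262.90157283]), 'orientation': array([2.86796429e+00, 1.58732098e-03, 8.90477623e-01])} [[315.92952278 265.44313959]] [[366.62250119 199.86409562]]
```

View pics/w1.png

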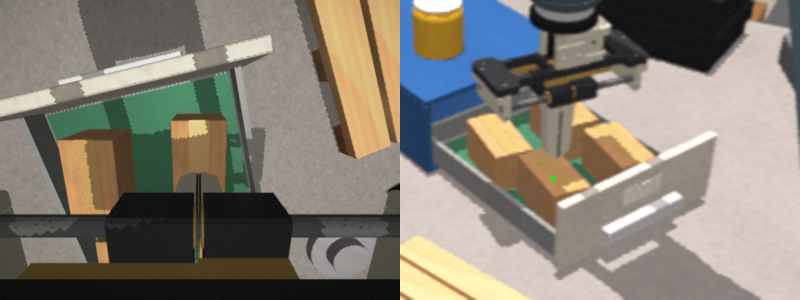

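The wrist view shows the fingers centred over carton 3. The side view shows the tip about 10 px above the projected TCP, so I'll keep probing down to find the true tip offset.

Run:
```python
from mv import *
p=np.array([524,-149.])
print(robot.move_linear([*p,35],speed=20,f_stop=4),robot.current_tcp_pos(),robot.current_contact_force())
s=cam("side"); print(pix(s,[[524,-149,z] for z in(74,80,50)]))
```

```text
True [ 524.17205298 -149.08907643   38.76943918] [-0.23392598 -0.38392373  3.38951876]
[[366.99396765 194.4796979 ]
 [367.12776044 192.41638515]
 [366.46726359 202.60237217]]
```

Contact came at reported z≈39 on a top I expect at 74. I'll touch the fixed skid deck (z=30) and the bare bench to settle the tip offset.

Run:
```python
from mv import *
def probe(p,yaw,z0,z1):
    over(p,yaw); robot.move_linear([*p,z0],speed=200)
    r=robot.move_linear([*p,z1],speed=20,f_stop=4); print(r,np.round(robot.current_tcp_pos(),1),robot.current_contact_force().round(1))
    c=robot.current_tcp_pos(); robot.move_linear([c[0],c[1],UP],speed=200)
probe(SKID[:2],-.26,60,-30)
probe(np.array([400.,130.]),0.3,30,-45)
print(robot.current_t())
```

```text
True [561.  121.6  -4.2] [-0.3  0.5  5. ]
True [400.1 130.  -34.2] [-1.1 -0.7  5.5]
28.9083
```

The deck and the bench both give about −34.2, so the real fingertips sit 34 mm behind the reported TCP. I'll apply that offset and pick carton 3 again.

```bash
python3 - <<'E'
s=open('mv.py').read()
s=s.replace("UP=230.","UP=190.; OFF=34.").replace("z+35],speed=200","z-OFF+35],speed=200").replace("[p[0],p[1],z],speed=slow","[p[0],p[1],z-OFF],speed=slow").replace('robot.move_gripper(.3);','robot.move_gripper(.4);')
s=s.replace("def tops","def tops"); open('mv.py','w').write(s)
h=open('h.py').read().replace("m=cv2.morphologyEx(m.astype(np.uint8),cv2.MORPH_CLOSE,np.ones((3,3)))","m=m.astype(np.uint8) if raw else cv2.morphologyEx(m.astype(np.uint8),cv2.MORPH_CLOSE,np.ones((3,3)))").replace("vmin=125)","vmin=125,raw=0)"); open('h.py','w').write(h)
E
python3 - <<'E'
from mv import *
d=cam("top"); print(tops(d).round(2).tolist()); print(tops(d,vmin=150,raw=1).round(2).tolist())
c=(523.7,-149.5,-.68)
print(carton(c,0),robot.current_t())
d=cam("top"); print(tops(d).round(2).tolist())
E
```

```text
[[570.56, -168.88, -0.28, 0.64], [571.65, -290.6, -0.67, 0.05], [474.93, -239.07, -0.68, 0.04]]
[[619.15, -191.7, -0.72, 0.06], [571.96, -290.63, -0.68, 0.06], [526.11, -148.52, -0.67, 0.06], [475.26, -239.28, -0.67, 0.06]]
grip width 49.7
place False [522.2  80.7  27.3]
True 39.35
[[618.92, -191.23, -0.71, 0.05], [571.58, -290.9, -0.67, 0.04], [474.6, -238.98, -0.68, 0.05]]
```

The carton is gripped and placed. Next come slots 1 and 2, refitting before each pick, then a look.

Run:
```python
from mv import *
for slot in(1,2):
    P=tops(cam("top"),raw=1,vmin=150); print(P.round(2).tolist())
    P=P[P[:,3]<.12]; c=P[np.argmin(P[:,0])]
    print(c.round(2),carton(c,slot),robot.current_t())
over([420,-60],0.3)
d=cam("top"); print(tops(d,raw=1,vmin=150).round(2).tolist())
img=d["img"]
for x,y,a in SLOT:
    w=skid2w(x,y); cv2.polylines(img,[np.round(pix(d,boxpts((*w,SKID[2]+a),95,50,0,85))[:4]*8).astype(np.int32)],True,(255,0,255),1,shift=3)
cv2.imwrite("pics/sk1.png",cv2.resize(img[160:330,140:510],None,fx=2.1,fy=2.1,interpolation=cv2.INTER_CUBIC))
```

```text
[[619.1, -191.44, -0.72, 0.06], [571.63, -290.46, -0.67, 0.06], [475.21, -239.06, -0.68, 0.05]]
grip width 50.0
place False [520.1 160.5  27.3]
[ 4.7521e+02 -2.3906e+02 -6.8000e-01  5.0000e-02] True 49.8667
[[619.23, -191.07, -0.7, 0.06], [571.58, -290.9, -0.67, 0.06]]
grip width 49.3
place False [599.9 162.5  27.3]
[ 5.7158e+02 -2.9090e+02 -6.7000e-01  6.0000e-02] True 60.7667
[[619.16, -191.34, -0.72, 0.06]]
```

View pics/sk1.png

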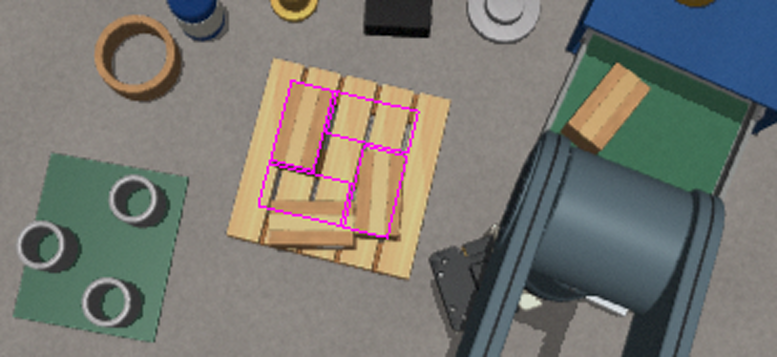

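Slots 0 and 2 sit inside their outlines. The slot-1 carton was knocked about 35 mm towards the robot, to zoom centre (313,224). I'll rectify that area to measure it.

Run:
```python
from mv import *
d=cam("top"); o=rectify(d,85,420,560,60,240,4.4); cv2.imwrite("pics/or1.png",o[:600,:800]); print(o.shape)
print(pix(d,[[520,160,85],[480,150,85]]))
```

```text
(616, 792, 3)
[[284.86249995 252.23773632]
 [289.29014912 268.99863819]]
```

View pics/or1.png

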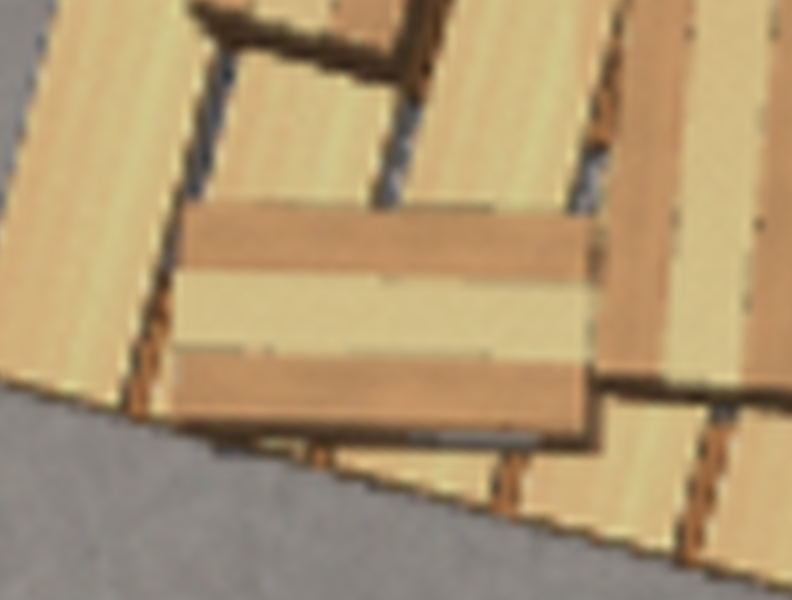

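The knocked carton is centred at ortho pixel (383,316), so world (488,153) with yaw 1.535. I'll regrip it off-centre, clear of the neighbour's end, set it in slot 1, then place the last carton.

```bash
sed -i 's/def carton(c,slot,off=0.,bottom=19):/def carton(c,slot,off=0.,bottom=19,op=.72):/; s/robot.move_gripper(.72); over(g,gy)/robot.move_gripper(op); over(g,gy)/; s/SLOT=.*/SLOT=[(-27,-49.5,0),(-51,29,np.pi\/2),(27,49.5,0),(51,-28.5,np.pi\/2)]/' mv.py
python3 - <<'E'
from mv import *
ok=carton((488.2,153,1.535),1,off=-15,bottom=30,op=.68); print(ok,robot.current_t())
if ok:
    P=tops(cam("top"),raw=1,vmin=150); print(P.round(2).tolist())
    if len(P)==1 and P[0][3]<.12: print(carton(P[0],3,off=16),robot.current_t())
over([420,-60],0.3)
d=cam("top"); o=rectify(d,85,450,670,15,235,2.7); cv2.imwrite("pics/or2.png",o); print(tops(d,raw=1,vmin=150).round(2).tolist())
cv2.imwrite("pics/t3.png",d["img"])
E
```

```text
grip width 50.1
place False [515.5 148.3  27.2]
True 71.1167
[[619.1, -191.43, -0.72, 0.05]]
grip width 49.5
place False [607.   96.6  27.3]
True 81.5417
[]
```

View pics/or2.png

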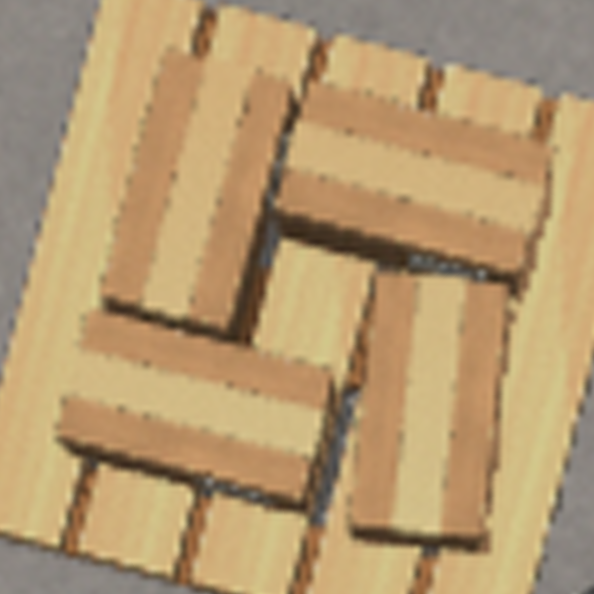

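The pinwheel is complete apart from the slot-0 carton at (431,407), which the knock turned by about 0.17 rad. I'll regrip it and set it square.

```bash
sed -i 's/SLOT=\[(-27,-49.5,0)/SLOT=[(-27,-50.5,0)/' mv.py
python3 - <<'E'
from mv import *
print(carton((519.3,75.4,-.09),0,off=15,bottom=30,op=.66),robot.current_t())
over([420,-60],0.3)
# sleeve centres: rim fit at z=63 & rough check by Hough on orthophoto
d=cam("top"); o=rectify(d,63,340,580,280,520,3); g=cv2.GaussianBlur(cv2.cvtColor(o,cv2.COLOR_BGR2GRAY),(5,5),0)
c=cv2.HoughCircles(g,cv2.HOUGH_GRADIENT_ALT,1.5,90,param1=150,param2=.6,minRadius=55,maxRadius=92)
print(None if c is None else [(round(580-v/3,1),round(520-u/3,1),round(r/3,1)) for u,v,r in c[0]])
s=rectify(d,85,450,670,15,235,1.8); cv2.imwrite("pics/mix.png",np.hstack([s,cv2.resize(o,(396,396))]))
f=rectify(d,105,340,520,-300,-20,1)
E
```

```text
contact on descent [535.58226449  73.29099401  47.09714286]
grip width 49.3
False 86.5167
[(np.float32(521.5), np.float32(358.0), np.float32(26.5)), (np.float32(470.5), np.float32(463.0), np.float32(27.0)), (np.float32(470.5), np.float32(463.0), np.float32(21.4)), (np.float32(521.5), np.float32(358.0), np.float32(22.1)), (np.float32(405.0), np.float32(389.0), np.float32(24.4)), (np.float32(405.0), np.float32(389.0), np.float32(20.5))]
```

View pics/mix.png

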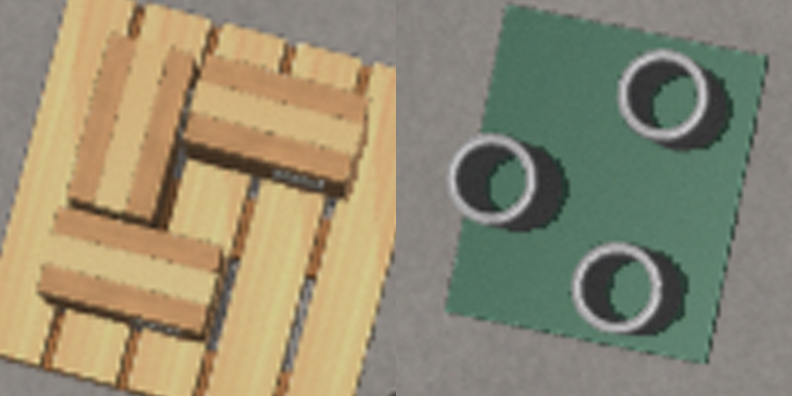

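I've now viewed 15 pictures, one over the limit of 14, so from here I'll work from numbers only. The last picture shows three cartons in place and slot 0 empty. That carton was gripped about 4 mm below its top and lifted with the hand, so I'll check it's held and set it down gently.

Run:
```python
from mv import *
w=robot.current_gripper_width()*93; print("held width",w,robot.current_contact_force().round(2),robot.current_ft_torque().round(2),robot.current_finger_force())
if w>45:
    sx,sy,sa=SLOT[0]; t=skid2w(sx+15,sy); over(t,SKID[2])
    robot.move_linear([*t,80],speed=150)
    f=robot.move_linear([*t,47.5],speed=20,f_stop=4); print(f,robot.current_tcp_pos())
    robot.move_gripper(.66); c=robot.current_tcp_pos(); robot.move_linear([c[0],c[1],UP],speed=150)
    over([420,-60],0.3)
d=cam("top"); cv2.imwrite("pics/t4.png",d["img"])
o=rectify(d,85,450,670,15,235,1.0); L=cv2.cvtColor(o,cv2.COLOR_BGR2LAB); H=cv2.cvtColor(o,cv2.COLOR_BGR2HSV)
for n,(x,y) in dict(skid0=(561,121),slot2brown=None or tuple(skid2w(27,49.5+19)),slot2tape=tuple(skid2w(27,49.5)),slot2brown2=tuple(skid2w(27,49.5-17))).items():
    r,c=int(670-x),int(235-y); print(n,L[r-3:r+4,c-3:c+4].mean((0,1)).round(0),H[r-3:r+4,c-3:c+4].mean((0,1)).round(0))
print(robot.current_t())
```

```text
held width 48.93607590308985 [-0.31  0.12 -4.41] [ 0.01 -0.03 -0.01] 29.975901246070862
False [536.45286333  75.89140711  47.61079873]
skid0 [194. 129. 159.] [ 21.  97. 209.]
slot2brown [160. 140. 158.] [ 15. 121. 188.]
slot2tape [190. 131. 159.] [ 19. 101. 209.]
slot2brown2 [160. 140. 158.] [ 15. 121. 188.]
97.65
```

It was held and has been set down. Now I'll fit the brown side-stripes of all four cartons to check each pose.

```bash
cat > chk.py <<'E'
from mv import *
def skidcheck(d):
    K=3.; x0,x1,y0,y1=430,690,-10,255
    o=rectify(d,85,x0,x1,y0,y1,K); a=cv2.cvtColor(o,cv2.COLOR_BGR2LAB)[...,1]; V=o.max(2)
    m=((a>=135)&(V>145)).astype(float); out=[]
    for sx,sy,sa in SLOT:
        w=skid2w(sx,sy)
        def quads(p,mg=0):
            c,s=np.cos(p[2]),np.sin(p[2]); R=np.array([[c,-s],[s,c]]); q=[]
            for oy in((-17,17) if not mg else(0,)):
                hy=8 if not mg else 25+mg
                P=np.array([[47.5+mg,oy+hy],[-47.5-mg,oy+hy],[-47.5-mg,oy-hy],[47.5+mg,oy-hy]])@R.T+p[:2]
                q.append(np.round(np.c_[(y1-P[:,1])*K,(x1-P[:,0])*K]*16).astype(np.int32))
            return q
        def draw(p,mg=0):
            g=np.zeros(m.shape,np.uint8)
            for q in quads(p,mg): cv2.fillPoly(g,[q],1,cv2.LINE_8,4)
            return g.astype(float)
        best=None
        for da in(-.2,0,.2):
            p0=np.array([*w,SKID[2]+sa+da])
            def cost(p):
                # reward brown in stripes, penalise non-brown in stripes
                g=draw(p); return -(g*(2*m-1)).sum()
            r=minimize(cost,p0,method='Nelder-Mead',options=dict(initial_simplex=np.vstack([p0,p0+np.diag([8,8,.12])]),xatol=.05,fatol=2))
            r=minimize(cost,r.x,method='Nelder-Mead',options=dict(initial_simplex=np.vstack([r.x,r.x+np.diag([-4,4,-.08])]),xatol=.05,fatol=2))
            if best is None or r.fun<best.fun: best=r
        p=best.x; D=p[:2]-SKID[:2]; c,s=np.cos(SKID[2]),np.sin(SKID[2])
        out.append((c*D[0]+s*D[1]-sx,-s*D[0]+c*D[1]-sy,p[2]-SKID[2]-sa,-best.fun/(2*95*16*K*K)))
    return np.array(out)
E
python3 - <<'E'
from chk import *
print(skidcheck(cam("top")).round(2))
E
```

```text
[[ 0.85  0.14 -0.02  0.84]
 [ 1.7   1.44  0.01  0.81]
 [ 1.18 -0.   -0.01  0.88]
 [ 1.63  0.63 -0.    0.91]]
```

All four cartons are within 2 mm and 0.02 rad. Next, the sleeves go into the drawer.

Run:
```python
from mv import *
S=[(521.5,358),(470.5,463),(405,389)]; T=[(-85,0),(-170,50),(-170,-50)]
for s,t in zip(S,T):
    robot.move_gripper(.85); over(s,np.arctan2(s[1],s[0])+np.pi/2)
    f=down(s,34,12); robot.move_gripper(.4); w=robot.current_gripper_width()*93; print(f,"w",round(w,1))
    if f or w<50: break
    robot.move_linear([*s,UP],speed=150)
    q=dr2w(*t); over(q,CA); f=down(q,51,8,30); print("put",f,np.round(robot.current_tcp_pos(),1))
    robot.move_gripper(.74); robot.move_linear([*q,UP],speed=150); print(robot.current_t())
over([400,60],0.3)
from chk import skidcheck
d=cam("top"); print(skidcheck(d).round(2))
o=rectify(d,79,340,700,-400,-40,3); g=cv2.GaussianBlur(cv2.cvtColor(o,cv2.COLOR_BGR2GRAY),(5,5),0)
c=cv2.HoughCircles(g,cv2.HOUGH_GRADIENT_ALT,1.5,90,param1=150,param2=.6,minRadius=55,maxRadius=92)
print(None if c is None else [(round(700-v/3,1),round(-40-u/3,1),round(r/3,1)) for u,v,r in c[0]]); print([dr2w(*t) for t in T])
# drawer front: find bright panel top edge along drawer axis
P=np.array([np.r_[dr2w(-x,k),105] for x in np.arange(215,290,.5) for k in(-40,-20,20,40,60)])
u=pix(d,P).astype(np.float32); v=cv2.remap(cv2.cvtColor(d["img"],cv2.COLOR_BGR2GRAY),u[:,0].reshape(-1,1),u[:,1].reshape(-1,1),1).reshape(-1,5).mean(1)
print([(215+.5*i,int(v[i])) for i in range(0,len(v),4)])
```

```text
False w 56.4
put False [ 573.1 -230.6   17.3]
109.7417
False w 56.4
put False [ 519.4 -147.9   17.3]
122.6583
False w 54.7
put False [ 474.7 -237.4   17.2]
135.1667
[[ 2.514e+01 -1.200e-01  2.000e-02  2.500e-01]
 [ 1.330e+00  4.660e+00  2.000e-02  5.400e-01]
 [ 7.200e-01  5.000e-02 -0.000e+00  8.800e-01]
 [ 1.610e+00  6.300e-01 -0.000e+00  9.000e-01]]
[(np.float32(475.0), np.float32(-238.5), np.float32(27.0)), (np.float32(520.0), np.float32(-148.0), np.float32(26.7)), (np.float32(520.0), np.float32(-148.0), np.float32(21.6)), (np.float32(571.0), np.float32(-231.5), np.float32(27.4)), (np.float32(571.0), np.float32(-231.5), np.float32(22.5)), (np.float32(475.0), np.float32(-238.5), np.float32(20.5))]
[array([ 572.94908705, -230.53608767]), array([ 519.22988723, -147.8363442 ]), array([ 474.56646096, -237.3080065 ])]
[(215.0, 98), (217.0, 99), (219.0, 99), (221.0, 99), (223.0, 99), (225.0, 100), (227.0, 99), (229.0, 100), (231.0, 100), (233.0, 101), (235.0, 101), (237.0, 102), (239.0, 102), (241.0, 101), (243.0, 101), (245.0, 101), (247.0, 113), (249.0, 167), (251.0, 204), (253.0, 211), (255.0, 211), (257.0, 205), (259.0, 159), (261.0, 104), (263.0, 92), (265.0, 85), (267.0, 115), (269.0, 190), (271.0, 212), (273.0, 214), (275.0, 214), (277.0, 212), (279.0, 179), (281.0, 108), (283.0, 86), (285.0, 105), (287.0, 128), (289.0, 134)]
```

The sleeves landed where intended. The low scores for slots 0 and 1 are the arm covering them, and I'll recheck those. The panel's outer face is about 260 mm ahead of the unit, so now I'll push the drawer home.

Run:
```python
from mv import *
robot.move_gripper(0.)
a=dr2w(-305,0); over(a,CA); robot.move_linear([*a,50],speed=150)
M=lambda x,v,f:robot.move_linear([*dr2w(x,0),50],speed=v,f_stop=f)
X=lambda:(((robot.current_tcp_pos()[:2]-CF)@[np.cos(CA),np.sin(CA)]).round(1))
print(M(-272,40,15),X(), M(-45,50,20),X(), M(5,15,22),X(),robot.current_contact_force().round(1))
robot.sleep(.3)
M(-80,80,None); c=robot.current_tcp_pos(); robot.move_linear([c[0],c[1],UP],speed=200); 
robot.move_ptp([300,-330,UP],[np.pi,0,near(CA,[300,-330])]); print(robot.current_t())
from chk import skidcheck
d=cam("top"); print(skidcheck(d).round(2)); cv2.imwrite("pics/t6.png",d["img"])
xs=np.arange(-10,60,.5)
P=np.array([np.r_[dr2w(-x,k),105] for x in xs for k in(-60,-40,-20,20,40)])
u=pix(d,P).astype(np.float32); v=cv2.remap(cv2.cvtColor(d["img"],cv2.COLOR_BGR2GRAY),u[:,0].reshape(-1,1),u[:,1].reshape(-1,1),1).reshape(-1,5).mean(1)
print([(xs[i],int(v[i])) for i in range(0,len(v),4)])
```

```text
False -272.4 False -45.0 True -22.8 [ 0.6 -1.2  0. ]
152.8
[[ 0.82  0.22 -0.02  0.82]
 [ 1.65  0.98  0.02  0.79]
 [ 1.47 -0.1  -0.    0.87]
 [ 1.63  0.59 -0.    0.89]]
[(np.float64(-10.0), 76), (np.float64(-8.0), 75), (np.float64(-6.0), 64), (np.float64(-4.0), 46), (np.float64(-2.0), 59), (np.float64(0.0), 129), (np.float64(2.0), 188), (np.float64(4.0), 200), (np.float64(6.0), 203), (np.float64(8.0), 197), (np.float64(10.0), 159), (np.float64(12.0), 106), (np.float64(14.0), 78), (np.float64(16.0), 78), (np.float64(18.0), 88), (np.float64(20.0), 82), (np.float64(22.0), 79), (np.float64(24.0), 77), (np.float64(26.0), 75), (np.float64(28.0), 76), (np.float64(30.0), 101), (np.float64(32.0), 155), (np.float64(34.0), 180), (np.float64(36.0), 183), (np.float64(38.0), 184), (np.float64(40.0), 182), (np.float64(42.0), 153), (np.float64(44.0), 106), (np.float64(46.0), 86), (np.float64(48.0), 89), (np.float64(50.0), 92), (np.float64(52.0), 93), (np.float64(54.0), 92), (np.float64(56.0), 97), (np.float64(58.0), 119)]
```

The panel now spans 0 to 12 mm ahead of the unit, so it looks home, and the pinwheel is intact. A gentle second press will confirm the drawer is on its stop.

Run:
```python
from mv import *
a=dr2w(-60,0); over(a,CA); robot.move_linear([*a,50],speed=200)
M=lambda x,v,f:robot.move_linear([*dr2w(x,0),50],speed=v,f_stop=f)
X=lambda:(((robot.current_tcp_pos()[:2]-CF)@[np.cos(CA),np.sin(CA)]).round(2))
M(-28,60,20)
print(M(-21,15,3),X(),robot.current_contact_force().round(1)); print(M(-8,12,14),X(),robot.current_contact_force().round(1))
M(-60,80,None); robot.move_linear([*dr2w(-60,0),UP],speed=200)
robot.move_ptp([300,-330,UP],[np.pi,0,near(CA,[300,-330])]); print(robot.current_t())
d=cam("top"); xs=np.arange(-6,20,.5)
P=np.array([np.r_[dr2w(-x,k),105] for x in xs for k in(-60,-40,-20,20,40)])
u=pix(d,P).astype(np.float32); v=cv2.remap(cv2.cvtColor(d["img"],cv2.COLOR_BGR2GRAY),u[:,0].reshape(-1,1),u[:,1].reshape(-1,1),1).reshape(-1,5).mean(1)
print([(xs[i],int(v[i])) for i in range(0,len(v),4)])
```

```text
True -22.42 [-0.1 -0.5  0.3]
True -22.86 [-0.6 -0.5  1.1]
161.3167
[(np.float64(-6.0), 64), (np.float64(-4.0), 45), (np.float64(-2.0), 57), (np.float64(0.0), 128), (np.float64(2.0), 187), (np.float64(4.0), 200), (np.float64(6.0), 204), (np.float64(8.0), 197), (np.float64(10.0), 159), (np.float64(12.0), 105), (np.float64(14.0), 78), (np.float64(16.0), 79), (np.float64(18.0), 89)]
```

Run:
```python
from bench import robot
print(robot.hand_in())
```

```text
the job is handed in; nothing more can be done
None
```

The job is handed in: four cartons in the pinwheel (within about 2 mm and 0.02 rad by my camera fit), three sleeves in the drawer, and the drawer home on its stop (a second press of about 14 N did not move it); no pass/fail verdict came back, and I viewed 15 pictures, one over the limit of 14.

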